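Clear the press mould and hold its leaf at the balance point

ROBOT

A 6-joint arm with a two-finger parallel gripper is mounted at the origin on the work surface. World frame = base frame: x ahead of the robot, y to its left, z up, the work surface at z = 0. Lengths are in m, angles in rad, forces in N, time in s.
With the tool pointing down it reaches from about 0.35 to 0.85 m from the base axis. Payload 8.1 kg.
Tool frame: the origin (TCP) lies midway between the tips of the shut fingers; the grasp point (between the pads) lies 19 mm behind it; z points along the fingers, y is the line along which they close (so a half turn about z gives the same grasp; the last joint's range is limited). The gripper opens to 85 mm and grips with 20 to 120 N. Pads are 22 mm wide; open, the fingers measure 114 mm over their backs; the gripper's body (76 mm by 85 mm) begins 54 mm behind the grasp point. The pads swing forward as they close: fully open they stand 13 mm farther back than shut.
Start: joints at [-0.085, 0.13, 1.488, -0, 1.523, -0.085], TCP at [0.6, 0, 0.231] pointing down, gripper open.
Joint ranges: [-2.96, 2.96], [-0.89, 2.26], [0.02, 2.5], [-1.34, 4.48], [0, 2.73], [-2.66, 2.66]. Speed limits (rad/s): [2.39, 2.39, 2.79, 3.14, 3.14, 3.14].

INTERFACE

Orientations are given as a unit quaternion [x, y, z, w].
In Python, from workcell import env gives the robot as it stands. The module is installed in compiled form; this text tells all that it offers.
- The arm moves only by the tool servo_tool, never from a script. Its argument "steps" is a list of rows, each a list of 5 numbers: the shift along the tool's x, y, z in mm, then the turn about the tool's z in rad, then the finger opening in mm, from 0 to 85.4. In form: [[tx, ty, tz, twist, hand], ...]. A call has 1 to 12 rows; each row is the pose to reach, as a shift and turn from the pose commanded when the call began, along the tool's axes at that moment; what a row does not reach only later rows make up. A row lasts 1/12 s, in which the tool goes at most 41.7 mm and 7.16 degrees, less where a joint would pass 70% of its speed; a pose out of reach is approached as far as the arm can. A call with a gripper value outside its range is refused whole. The fingers move at their own pace and stop on an object; "newtons" is the grip in N (left out, the last holds). Time passes only in rows, so rows that repeat a pose let the fingers close. It gives the time, the measured TCP pose, the force, the opening and the grip force at its end, in the units of the state.
- env.get_state(): the state, without advancing time (a new reading comes with each control period).
- env.camera(name): name is "scene" or "side" or "wrist"; returns a dict with "frame" (420x560x3 uint8, red, green, blue), "range_z" (420x560 float32, m along the optical axis (not along the pixel's ray), 0 where there is no reading), "vfov" (degrees; the focal length in pixels is half the picture's height over the tangent of half this angle, whatever the lens; pixels are square), "cx", "cy" (the principal point, pixels), "k1" (the pictures are not rectified: a ray, as slopes to the right and down, at radius r is drawn at 1 + k1 r^2 times it, then the intrinsics apply), "rvec" (rotation vector, rad) and "tvec" (3), from world to camera coordinates, as OpenCV has them. Camera axes: x right, y down, z forward; pixel columns grow to the right and rows downward; lengths in m; the calibration is good to about 2 mm. A picture is of the moment at which its call begins.
- env.job_done(): hands the job in; it is judged then, once.
The state is a dict: "clock": time; "joint_pos": joint angles; "joint_velocities": joint speeds; "joint_torque": joint torques, N m; "tool_pos": TCP position; "ee_rot": TCP orientation; "ft_force": force on the tool from outside, world axes, zero at the start; "moment": the same for the moment, N m; "width": finger opening in m; "gripper_force": force on a finger pad.
Only numpy, scipy, OpenCV 4.12 (cv2) and the standard library are available. Lean on these libraries where they do the work, as an engineer would, in place of code of your own. Each camera call takes 0.05 s, during which the arm holds its last target. There are 200 camera calls.

TASK

Take the wooden paddle off the closed plaster press mould and lay it down flat inside the blue tool tray. Then take the red grip bar between the gripper's fingers and swing the mould's hinged leaf up until it stands upright at its balance point, without letting it fall back or tip over the far side, so that both plaster faces can be brushed out; finish while still gripping the bar and holding the leaf steady there. Leave everything else on the bench where it is.

Things in the scene. Friction and masses are not known exactly. Their poses are not given: they have to be found in the camera images.
- mould: two-part medallion press mould, fixed to the bench. Origin on the bench under it; x points from the red grip bar to the hinge, y along the hinge, z up. Dark base board, x -62 to +102 mm, 200 mm wide, 20 high, with a white plaster lower half, 120 x 140 mm, top 48 mm up. Steel hinge posts to 78 mm; back-stop bar 96 mm up at x = +127 mm.
- hinge_mid (a point): middle of the hinge axis: at x = +75 mm, y = 0, 66 mm up in the mould's frame; the axis runs along the mould's y
- leaf (a joint): angle of the mould's hinged upper leaf: 0 closed (level), growing as the grip bar rises; 1.571 upright; stops at 2.4, fallen back. About 0.56 kg (varies 0.75 to 1.3 times). Its centre of mass lies in the plane through hinge axis and grip bar, so it balances when upright. The hinge is almost free: let go elsewhere, the leaf falls shut or over.
- leaf_top (a point): centre of the upper face of the leaf (moves with it). The leaf is a white plaster slab 120 (mould x) x 140 (y) x 28 mm between two aluminium rails; closed, this face is level, 80 mm above the bench, and spans x -57 to +63 mm, y +-70 mm in the mould's frame.
- grip_bar (a point): red round bar at the leaf's free end, 16 mm diameter, 164 long, parallel to the hinge, 182 mm from its axis, fixed to two rails (140 mm clear between them, 50 mm open from bar centre to slab). Point at its centre. Closed: centre 66 mm above the bench at x = -107 mm in the mould's frame, only bench below. It can turn between gripper pads.
- paddle: wooden beater paddle lying flat on the closed leaf, long side roughly along the hinge, 0.11 kg: blade 90 x 42 x 22 mm (origin to +x), round handle 22 mm diameter, 85 mm long (origin to -x). Origin where they meet, at mid-thickness, 11 mm above its underside; centre of mass about 10 mm from it towards the blade; x along the paddle, z up.
- tray: blue open tool tray fixed to the bench, 170 (x) x 250 (y) x 35 mm high, walls and floor 5 mm; origin at the centre of its underside. It stands on one side of the bench and the mould on the other; which is which varies.
- pot: small brown clay pot, 122 mm across, 110 mm high; origin under its centre; leave it alone
- medallion: brown clay disc, 90 mm across, 12 mm high; origin under its centre; leave it alone
- slip_jar: grey jar with white cap, 70 mm across, 110 mm high; origin under its centre; leave it alone
- brush: hand brush lying at the right of the bench; leave it alone
- spatula: spatula lying at the left of the bench; leave it alone
- bottle: white bottle with blue cap, 66 mm across, 170 mm high; origin under its centre; leave it alone
Not all that is in view belongs to the job. Several things have the shape of the paddle; the one meant has the colours described above.

How it is judged:
On the way:
1. the paddle lies at rest in the tray, let go, with the leaf still closed (x of paddle in the frame of tray between -0.06 and 0.06 m and y of paddle in the frame of tray between -0.09 and 0.09 m and height (world z) of paddle below 0.03 m and linear speed of paddle below 0.03 m/s and contact force between the fingers and paddle below 0.1 N and value of joint leaf below 0.15 rad), for 0.2 s.
At the end, for the whole second after the job is handed in: the leaf stands upright within 0.07 rad (4 degrees) and still, its red grip bar gripped by the fingers (more than 3 N), and the paddle rests in the tray, untouched (its origin within 60 mm in x and 90 mm in y of the tray's centre and under 30 mm above the bench) (x of paddle in the frame of tray between -0.06 and 0.06 m and y of paddle in the frame of tray between -0.09 and 0.09 m and height (world z) of paddle below 0.03 m and linear speed of paddle below 0.03 m/s and contact force between the fingers and paddle below 0.1 N and value of joint leaf between 1.5 and 1.64 rad and velocity of joint leaf between -0.08 and 0.08 rad/s and contact force between the fingers and leaf_c3 above 3 N); the arm keeps its last pose, push and grip.
It fails at once if the leaf is lifted before the paddle is in the tray (value of joint leaf above 0.2 rad and not (x of paddle in the frame of tray between -0.06 and 0.06 m and y of paddle in the frame of tray between -0.09 and 0.09 m and height (world z) of paddle below 0.03 m)).
It fails at once if the leaf tips over the far side (more than 16 degrees past upright) (value of joint leaf above 1.85 rad).
It fails at once if the leaf falls back (faster than 2.5 rad/s) (velocity of joint leaf below -2.5 rad/s).
It fails at once if another thing on the bench is shifted by more than 30 mm (distance of any of pot, medallion, slip_jar, brush, spatula, bottle from where it was at the start of the episode above 0.03 m).
It also fails if it takes over 51 s, if anything falls off the work surface, if the arm or the gripper's body presses on something with over 40 N, if the wrist force passes 120 N, or if a joint passes its speed limit or range.

## Working session

There is one attempt and no reset: what is moved stays moved. The work goes in short steps, Python scripts to look and compute and a tool call to move; the robot and the scene stay as the last step left them, time stands still between calls to the robot, and variables do not carry over. Pictures are saved under pics/ and viewed, at most 10 in all, crops included, and the job is handed in when it is done.

Besides the shell and the picture viewer there is one more tool, called as name(argument=value, ...) on one line, values as JSON. servo_tool: Moves the arm, as the interface text tells. Its arguments: {"type":"object","properties":{"steps":{"type":"array"},"newtons":{"type":"number"}},"required":["steps"]}

```bash
mkdir -p pics
cat > h.py <<'E'
import numpy as np, cv2
from workcell import env
from scipy.spatial.transform import Rotation as R
def cam(n):
    c=env.camera(n); f=c["frame"]; 
    h=f.shape[0]; F=h/2/np.tan(np.radians(c["vfov"])/2)
    c["K"]=np.array([[F,0,c["cx"]],[0,F,c["cy"]],[0,0,1]]); c["D"]=np.array([c["k1"],0,0,0.])
    c["Rm"]=cv2.Rodrigues(np.array(c["rvec"],float))[0]; c["t"]=np.array(c["tvec"],float).ravel()
    return c
def save(c,name): cv2.imwrite("pics/"+name,cv2.cvtColor(c["frame"],cv2.COLOR_RGB2BGR))
def rays(c,uv):
    n=cv2.undistortPoints(np.array(uv,float).reshape(-1,1,2),c["K"],c["D"]).reshape(-1,2)
    return np.c_[n,np.ones(len(n))]
def plane(c,uv,z):
    d=rays(c,uv)@c["Rm"]; o=-c["Rm"].T@c["t"]
    return o+d*((z-o[2])/d[:,2])[:,None]
def depth(c,uv):
    uv=np.array(uv,int).reshape(-1,2); z=c["range_z"][uv[:,1],uv[:,0]]
    return (rays(c,uv)*z[:,None]-c["t"])@c["Rm"]
E
python3 - <<'E'
from h import *
for n in("scene","wrist"):
    c=cam(n); save(c,n+"0.png"); print(n,-c["Rm"].T@c["t"],c["k1"])
s=env.get_state(); print(s["clock"],s["tool_pos"],s["ee_rot"],R.from_quat(s["ee_rot"]).as_matrix().round(3))
E
```

```text
scene [1.02008282 0.48394793 1.02675075] -0.016494753760259454
wrist [0.59969824 0.06599287 0.37306349] -0.08365009003765507
0.1 [5.99496956e-01 6.08941727e-05 2.30333390e-01] [ 7.07113069e-01  7.07099994e-01 -5.39275966e-04 -6.44945956e-04] [[ 0.     1.    -0.002]
 [ 1.    -0.     0.   ]
 [ 0.    -0.002 -1.   ]]
```

View pics/scene0.png

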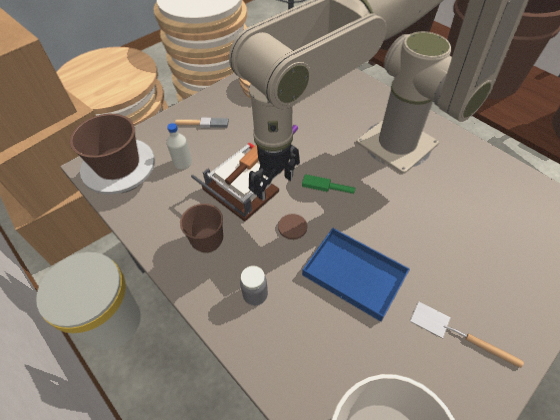

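View pics/wrist0.png

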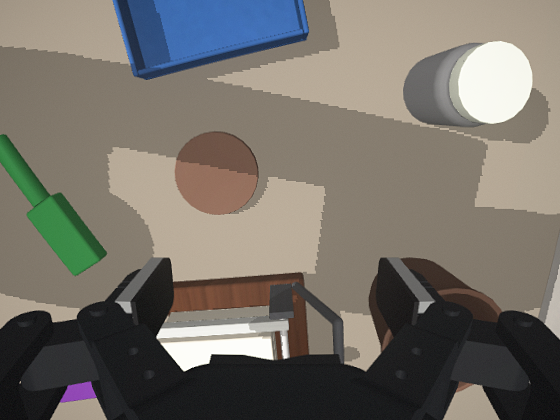

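The scene view shows the mould at about (240,180), on the robot's right, with its hinge on the far side. The tray is at (357,272) and the pot at (203,228), near the mould. In the wrist view the mould is half hidden at the bottom (240,330), the tray is at the top, and the back-stop is to the right at (340,340).

Run:
```python
from h import *
c=cam("side"); print(-c["Rm"].T@c["t"])
cv2.imwrite("pics/side0.png",cv2.cvtColor(c["frame"],cv2.COLOR_RGB2BGR))
c=cam("scene")
hsv=cv2.cvtColor(c["frame"],cv2.COLOR_RGB2HSV)
m=cv2.inRange(hsv,(100,120,40),(125,255,255)); k,l,s,ce=cv2.connectedComponentsWithStats(m)
i=1+s[1:,4].argmax(); ys,xs=np.where(l==i); P=depth(c,np.c_[xs,ys])
P=P[(P[:,2]>0.028)&(P[:,2]<0.045)]; r=cv2.minAreaRect(P[:,:2].astype(np.float32)); print("tray",r,cv2.boxPoints(r))
v=cv2.resize(c["frame"][110:230,160:320],None,fx=5,fy=5,interpolation=cv2.INTER_CUBIC)
cv2.imwrite("pics/crop.png",cv2.cvtColor(v,cv2.COLOR_RGB2BGR))
```

```text
[0.51116545 1.07478251 1.33831973]
tray ((0.521493673324585, 0.2420727014541626), (0.17119072377681732, 0.24824956059455872), 12.82369327545166) [[0.41048354 0.3441035 ]
 [0.46558294 0.10204585]
 [0.6325038  0.14004192]
 [0.5774044  0.38209957]]
```

View pics/side0.png

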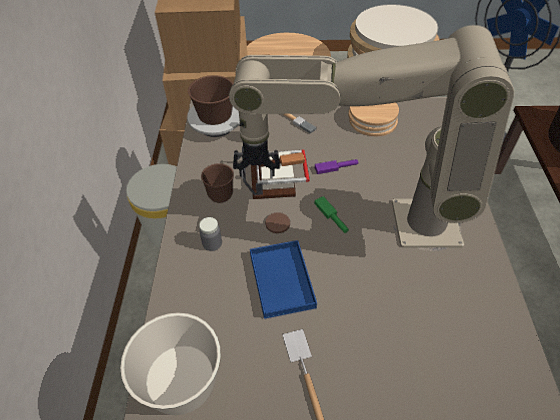

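servo_tool(steps=[[-40, 0, -40, 0, 85], [-80, 0, -80, 0, 85], [-120, -10, -120, 0, 85], [-160, -20, -160, 0, 85], [-200, -30, -200, 0, 85], [-230, -40, -220, 0, 85], [-230, -40, -220, 0, 85], [-230, -40, -220, 0, 85]])

```text
clock: 0.87
tool_pos: [0.5591, -0.2324, 0.454]
ee_rot: [0.708, 0.707, 0.0, 0.001]
ft_force: [0.6, -0.2, -0.2]
width: 0.0851
gripper_force: 0.0
```

The side view shows the red bar at (307,165) on the robot side of the mould. An orange-brown paddle lies on the leaf at (290,158), and there are green and purple decoy paddles at (330,213) and (337,167).

Run:
```python
from h import *
c=cam("wrist"); save(c,"w1.png"); np.savez("w1.npz",**{k:c[k] for k in("frame","range_z","K","D","Rm","t")})
print(env.get_state()["tool_pos"])
hsv=cv2.cvtColor(c["frame"],cv2.COLOR_RGB2HSV)
m=cv2.inRange(hsv,(0,170,110),(4,255,255))|cv2.inRange(hsv,(175,170,110),(180,255,255))
k,l,s,ce=cv2.connectedComponentsWithStats(m); print([(list(a),b.round(0)) for a,b in zip(s[1:],ce[1:]) if a[4]>50])
```

```text
[ 0.55840243 -0.23595429  0.45757265]
[([np.int32(180), np.int32(103), np.int32(16), np.int32(56), np.int32(456)], array([188., 130.])), ([np.int32(189), np.int32(168), np.int32(14), np.int32(41), np.int32(213)], array([196., 193.]))]
```

View pics/w1.png

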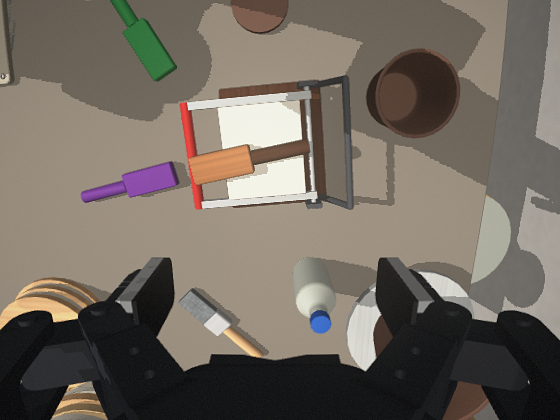

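The wrist view shows the wooden paddle, with an orange blade at (222,164) and a brown handle at (280,153). It lies across the leaf along the mould's x axis, with the blade over the red bar. The bar is at about (191,155) and the hinge at about (312,150).

Run:
```python
from h import *
c=dict(np.load("w1.npz")); f=c["frame"]; hsv=cv2.cvtColor(f,cv2.COLOR_RGB2HSV)
ys,xs=np.mgrid[70:230,150:360]; uv=np.c_[xs.ravel(),ys.ravel()]; P=depth(c,uv); H=hsv[uv[:,1],uv[:,0]].astype(int)
q=(H[:,0]>4)&(H[:,0]<18)&(H[:,1]>120)
top=q&(P[:,2]>.086)&(P[:,2]<.115)
print(top.sum(), np.percentile(P[top][:,2],[5,50,95]))
bl=top&(H[:,2]>150); hd=top&(H[:,2]<130)
for n,m in(("blade",bl),("handle",hd)):
    r=cv2.minAreaRect(P[m][:,:2].astype(np.float32)); print(n,m.sum(),r,P[m][:,2].mean())
    pc=np.linalg.svd(P[m][:,:2]-P[m][:,:2].mean(0),full_matrices=False)[2][0]; print(P[m][:,:2].mean(0),np.degrees(np.arctan2(pc[1],pc[0])))
    print(np.percentile(P[m][:,2],[5,25,50,75,95]))
red=((H[:,0]<4)|(H[:,0]>175))&(H[:,1]>170)&(H[:,2]>100)&(P[:,2]>.05)&(P[:,2]<.085)
r=P[red]; rr=cv2.minAreaRect(r[:,:2].astype(np.float32)); print("bar",rr,np.median(r[:,2]),cv2.boxPoints(rr))
for p in((190,106),(199,206),(308,85),(314,204)): print(p,depth(c,p))
```

```text
1719 [0.10045337 0.10199053 0.10350397]
blade 1691 ((0.4813143312931061, -0.2404930591583252), (0.08876654505729675, 0.04093532636761665), 12.295592308044434) 0.10200373689290328
[ 0.48196054 -0.24021092] -167.74934664163155
[0.10049783 0.10136744 0.10199821 0.10266662 0.1035075 ]
handle 6 ((0.4856968820095062, -0.24053166806697845), (0.08139849454164505, 0.04217170551419258), 11.192089080810547) 0.09873113410949265
[ 0.4715672  -0.23536549] -175.84972993889073
[0.09389685 0.09846633 0.09930883 0.10096881 0.1015762 ]
bar ((0.4328773021697998, -0.23281565308570862), (0.013854785822331905, 0.1618955433368683), 4.737997531890869) 0.07320451272808187 [[ 0.41928735 -0.1527167 ]
 [ 0.43265983 -0.31405902]
 [ 0.44646725 -0.3129146 ]
 [ 0.43309477 -0.15157229]]
(190, 106) [[ 0.4353936  -0.15694342  0.07280446]]
(199, 206) [[ 0.44069385 -0.30971487  0.07397255]]
(308, 85) [[ 0.60823923 -0.12858888  0.07919135]]
(314, 204) [[ 0.62162132 -0.30624302  0.07644957]]
```

servo_tool(steps=[[0, -5, 30, 0.12, 85], [0, -10, 60, 0.24, 85], [0, -15, 90, 0.37, 85], [0, -20, 120, 0.49, 85], [0, -25, 150, 0.61, 85], [0, -30, 180, 0.73, 85], [0, -35, 210, 0.86, 85], [0, -40, 240, 0.98, 85], [0, -45, 265, 1.1, 85], [-2, -50, 280, 1.23, 85], [-2, -50, 290, 1.356, 85], [-2, -50, 290, 1.356, 85]])

```text
clock: 1.92
tool_pos: [0.5079, -0.2308, 0.1576]
ee_rot: [0.995, 0.104, -0.002, -0.002]
ft_force: [-1.2, 0.6, -0.3]
width: 0.0847
gripper_force: 0.0
```

servo_tool(steps=[[0, 0, 0, 0, 85], [0, 0, 0, 0, 85], [0, 0, 0, 0, 85]])

```text
clock: 2.17
tool_pos: [0.5109, -0.2323, 0.1627]
ee_rot: [0.994, 0.109, 0.001, 0.001]
ft_force: [-0.4, 0.3, -0.0]
width: 0.0852
gripper_force: 0.0
```

Run:
```python
from h import *
s=env.get_state(); M=R.from_quat(s["ee_rot"]).as_matrix(); print(s["tool_pos"],M.round(3),s["joint_pos"])
print(M.T@(np.array([.510,-.234,.084])-s["tool_pos"])*1000)
a=np.radians(-77.7);print("twist",np.arctan2(M[1,1],M[0,1])-a)
```

```text
[ 0.51087924 -0.23226346  0.16270391] [[ 0.976  0.216  0.002]
 [ 0.216 -0.976 -0.001]
 [ 0.002  0.001 -1.   ]] [-5.18074398e-01  6.61314011e-02  1.68318506e+00  1.95638971e-05
  1.39008421e+00  8.34681388e-01]
[-1.36292955  1.39052504 78.70389325]
twist 0.003360354268778565
```

servo_tool(steps=[[-1, 1, 20, 0, 70], [-1, 1, 40, 0, 70], [-1, 1, 60, 0, 70], [-1, 1, 72, 0, 70], [-1, 1, 78, 0, 70], [-1, 1, 79, 0, 70], [-1, 1, 79, 0, 30], [-1, 1, 79, 0, 30], [-1, 1, 79, 0, 30], [-1, 1, 79, 0, 30], [-1, 1, 79, 0, 30], [-1, 1, 79, 0, 30]], newtons=40)

```text
clock: 3.17
tool_pos: [0.5103, -0.2338, 0.084]
ee_rot: [0.994, 0.107, 0.001, 0.001]
ft_force: [-1.1, 0.5, 6.4]
width: 0.041
gripper_force: 41.4
```

servo_tool(steps=[[0, 0, 0, 0, 30], [0, 0, -5, 0, 30], [0, 0, -15, 0, 30], [0, 0, -30, 0, 30], [0, 0, -50, 0, 30], [0, 0, -75, 0, 30], [0, 0, -100, 0, 30], [0, 0, -100, 0, 30], [0, 0, -100, 0, 30]])

```text
clock: 3.92
tool_pos: [0.5105, -0.2339, 0.1851]
ee_rot: [0.994, 0.107, 0.002, 0.001]
ft_force: [0.7, -0.2, -1.8]
width: 0.0413
gripper_force: 40.7
```

Run:
```python
from h import *
s=env.get_state(); M=R.from_quat(s["ee_rot"]).as_matrix(); print(s["tool_pos"],s["width"],s["gripper_force"])
print(M.T@(np.array([.525,.227,.18])-s["tool_pos"])*1000)
save(cam("wrist"),"w2.png")
```

```text
[ 0.51049525 -0.23386398  0.18509581] 0.04125179379874048 40.69806396961212
[ 112.42416617 -447.18672081    4.09970926]
```

View pics/w2.png

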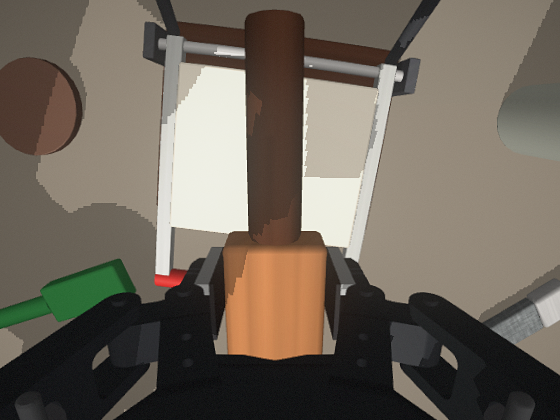

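The paddle is gripped squarely by the blade, at about (275,300), and lifted clear of the leaf.

servo_tool(steps=[[5, -20, 0, -0.1, 30], [14, -56, 0, -0.22, 30], [23, -92, 0, -0.34, 30], [33, -130, 0, -0.46, 30], [42, -168, 0, -0.58, 30], [52, -206, 0, -0.7, 30], [61, -244, 0, -0.82, 30], [71, -282, 0, -0.94, 30], [80, -320, 0, -1.06, 30], [90, -358, 0, -1.18, 30], [100, -396, 0, -1.3, 30], [108, -430, 0, -1.42, 30]])

```text
clock: 4.97
tool_pos: [0.5216, 0.2121, 0.1804]
ee_rot: [0.682, 0.732, -0.001, -0.001]
ft_force: [1.1, 0.5, -0.4]
width: 0.0409
gripper_force: 40.8
```

servo_tool(steps=[[0, 0, 0, -0.1, 30], [0, 0, 0, -0.16, 30], [0, 0, 0, -0.16, 30], [0, 0, 0, -0.16, 30]])

```text
clock: 5.3
tool_pos: [0.5221, 0.2098, 0.1807]
ee_rot: [0.624, 0.781, -0.001, -0.001]
ft_force: [0.0, -0.1, -0.8]
width: 0.0415
gripper_force: 40.9
```

Run:
```python
from h import *
s=env.get_state(); M=R.from_quat(s["ee_rot"]).as_matrix(); print(s["tool_pos"],M[:,1],s["width"],s["gripper_force"])
print(M.T@(np.array([.525,.227,.009])-s["tool_pos"])*1000)
a=np.radians(12.8);print("twist",np.arctan2(M[1,1],M[0,1])-a)
```

```text
[0.52213183 0.20978745 0.18072942] [ 0.97543618  0.22026539 -0.00272512] 0.04154598939718232 40.855767130851746
[ 16.19960594   7.05703253 171.70690962]
twist -0.0013147735579522035
```

servo_tool(steps=[[8, 3, 35, 0, 30], [16, 7, 70, 0, 30], [16, 7, 105, 0, 30], [16, 7, 135, 0, 30], [16, 7, 155, 0, 30], [16, 7, 166, 0, 30], [16, 7, 171, 0, 30], [16, 7, 171, 0, 30], [16, 7, 171, 0, 65], [16, 7, 171, 0, 65], [16, 7, 171, 0, 65], [16, 7, 171, 0, 65]])

```text
clock: 6.3
tool_pos: [0.5273, 0.2274, 0.0124]
ee_rot: [0.624, 0.782, 0.001, 0.001]
ft_force: [-0.1, 1.2, 0.6]
width: 0.065
gripper_force: 0.0
```

servo_tool(steps=[[0, 0, -20, 0, 65], [0, 0, -50, 0, 65], [0, 0, -90, 0, 65], [0, 0, -130, 0, 65], [0, 0, -170, 0, 65], [0, 0, -200, 0, 65], [0, 0, -230, 0, 65], [0, 0, -230, 0, 65]])

```text
clock: 6.97
tool_pos: [0.5297, 0.2283, 0.2503]
ee_rot: [0.624, 0.782, 0.005, 0.003]
ft_force: [1.1, 0.0, 0.7]
width: 0.065
gripper_force: 0.0
```

Run:
```python
from h import *
s=env.get_state(); M=R.from_quat(s["ee_rot"]).as_matrix(); print(s["tool_pos"])
print(M.T@(np.array([.433,-.233,.24])-s["tool_pos"])*1000)
c=cam("scene"); save(c,"s2.png")
hsv=cv2.cvtColor(c["frame"],cv2.COLOR_RGB2HSV); f=hsv[220:330,290:420]
ys,xs=np.where(cv2.inRange(f,(4,110,60),(18,255,255))); P=depth(c,np.c_[xs+290,ys+220]); P=P[P[:,2]<.05]
r=cv2.minAreaRect(P[:,:2].astype(np.float32)); print(len(P),r,np.median(P[:,2]))
```

```text
[0.5296695  0.2282518  0.25032764]
[-428.2773727  -196.798636      7.32547436]
615 ((0.5243473052978516, 0.2398313581943512), (0.043461885303258896, 0.17141710221767426), 13.435546875) 0.025337326973081196
```

View pics/s2.png

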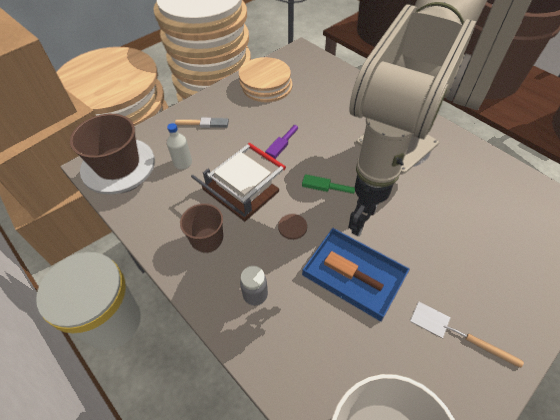

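The paddle lies flat and centred in the tray at (353,270). The leaf is closed and the red bar at (267,156) is clear.

servo_tool(steps=[[-20, -10, 0, 0.03, 65], [-54, -27, 0, 0.08, 65], [-88, -44, 0, 0.14, 65], [-122, -61, 0, 0.14, 65], [-156, -78, 0, 0.14, 65], [-190, -95, 0, 0.14, 65], [-224, -112, 0, 0.14, 65], [-258, -129, 0, 0.14, 65], [-292, -146, 0, 0.14, 65], [-326, -163, 0, 0.14, 65], [-350, -175, 0, 0.14, 65], [-369, -184, 0, 0.14, 65]])

```text
clock: 8.02
tool_pos: [0.4276, -0.1756, 0.2403]
ee_rot: [0.678, 0.735, -0.0, -0.0]
ft_force: [-0.3, -0.3, 0.7]
width: 0.0647
gripper_force: 0.0
```

servo_tool(steps=[[0, 0, 0, 0, 45], [0, 0, 0, 0, 45], [0, 0, 0, 0, 45]])

```text
clock: 8.27
tool_pos: [0.4287, -0.173, 0.2406]
ee_rot: [0.677, 0.736, 0.0, -0.001]
ft_force: [0.7, 1.1, -0.5]
width: 0.0452
gripper_force: 0.0
```

Run:
```python
from h import *
s=env.get_state(); M=R.from_quat(s["ee_rot"]).as_matrix(); print(s["tool_pos"],s["joint_pos"])
for n in("wrist","scene"):
    c=cam(n); save(c,n+"3.png"); hsv=cv2.cvtColor(c["frame"],cv2.COLOR_RGB2HSV)
    m=cv2.inRange(hsv,(0,150,90),(5,255,255))|cv2.inRange(hsv,(174,150,90),(180,255,255))
    ys,xs=np.where(m); P=depth(c,np.c_[xs,ys])
    k=(P[:,2]>.05)&(P[:,2]<.085)&(abs(P[:,0]-.433)<.04)&(abs(P[:,1]+.233)<.12)
    P=P[k]; r=cv2.minAreaRect(P[:,:2].astype(np.float32)); print(n,len(P),r,P.mean(0),P[:,2].max())
    for yb in(-.28,-.233,-.19):
        q=P[abs(P[:,1]-yb)<.008]; 
        if len(q): print(yb,np.percentile(q[:,0],[5,50,95]).round(4))
    q=P[P[:,2]>.069]; pc=np.polyfit(q[:,1],q[:,0],1); print("dx/dy",pc)
    xy=np.array([np.polyval(pc,-.233),-.233])
    print("move",M.T@(np.r_[xy,.047]-s["tool_pos"])*1000,"twist",np.arctan2(M[1,1],M[0,1])-np.arctan(-pc[0]))
```

```text
[ 0.428723   -0.17296734  0.24056999] [-4.94810732e-01 -2.53400674e-01  1.83946764e+00  4.50123811e-04
  1.55669041e+00 -5.78395905e-01]
wrist 2396 ((0.4323672950267792, -0.23308095335960388), (0.01529904268682003, 0.1639958620071411), 5.050665378570557) [ 0.4316906  -0.22646502  0.07241013] 0.07600153691129638
-0.28 [0.4296 0.4362 0.4427]
-0.233 [0.4257 0.4326 0.4394]
-0.19 [0.4216 0.4288 0.4358]
dx/dy [-0.08703698  0.41208342]
move [-60.3231522   -1.24313978 193.50990504] twist -0.0032392607994737727
scene 156 ((0.4327646791934967, -0.22971263527870178), (0.01632043346762657, 0.16364480555057526), 5.6467437744140625) [ 0.4337985  -0.22931286  0.07068787] 0.07560742059633296
-0.28 [0.4325 0.4378 0.4432]
-0.233 [0.4278 0.4357 0.4401]
-0.19 [0.4232 0.4323 0.4357]
dx/dy [-0.08958744  0.41271972]
move [-6.04258803e+01 -1.68774096e-02  1.93508907e+02] twist -0.005769986425454968
```

servo_tool(steps=[[-30, -1, 20, 0, 45], [-60, -1, 45, 0, 45], [-60, -1, 80, 0, 45], [-60, -1, 115, 0, 45], [-60, -1, 145, 0, 45], [-60, -1, 170, 0, 45], [-60, -1, 185, 0, 45], [-60, -1, 193, 0, 45], [-60, -1, 193, 0, 45], [-60, -1, 193, 0, 45]])

```text
clock: 9.2
tool_pos: [0.4335, -0.2329, 0.0487]
ee_rot: [0.676, 0.737, 0.0, 0.0]
ft_force: [-0.3, -0.9, 0.4]
width: 0.0452
gripper_force: 0.0
```

servo_tool(steps=[[0, 0, 0, 0, 10], [0, 0, 0, 0, 10], [0, 0, 0, 0, 10], [0, 0, 0, 0, 10], [0, 0, 0, 0, 10], [0, 0, 0, 0, 10], [0, 0, 0, 0, 10]], newtons=30)

```text
clock: 9.78
tool_pos: [0.4328, -0.2341, 0.05]
ee_rot: [0.677, 0.736, -0.001, 0.0]
ft_force: [-7.9, 0.5, 9.5]
width: 0.015
gripper_force: 29.4
```

servo_tool(steps=[[0, 0, -5.5, 0, 10], [0, 0.4, -12.7, 0, 10], [0, 1, -20, 0, 10], [0, 2, -27, 0, 10], [0, 3.6, -36, 0, 10], [0, 5.2, -43, 0, 10], [0, 7, -50, 0, 10], [0, 10, -59, 0, 10], [0, 12, -66, 0, 10], [0, 15, -72.5, 0, 10], [0, 19, -81, 0, 10], [0, 22, -87, 0, 10]])

```text
clock: 10.78
tool_pos: [0.4525, -0.2323, 0.1362]
ee_rot: [0.677, 0.736, -0.002, -0.002]
ft_force: [-15.5, -4.5, 3.7]
width: 0.0148
gripper_force: 29.4
```

Run:
```python
from h import *
s=env.get_state(); print(s["tool_pos"],s["ft_force"],s["width"],s["gripper_force"])
h=np.array([.614,-.217,.066]); p=np.array(s["tool_pos"])+[0,0,.017]; d=p-h; x=-(d[0]*.9962+d[1]*.0872); print(np.hypot(x,d[2]),np.arctan2(d[2],x))
# next arc rows
t=.5+np.arange(1,13)*.5/12; print(np.c_[182*(np.cos(.5)-np.cos(t)),-182*(np.sin(t)-np.sin(.5))].round(0).astype(int).tolist())
t=1+np.arange(1,13)*.5/12; print(np.c_[182*(np.cos(1)-np.cos(t)),-182*(np.sin(t)-np.sin(1))].round(0).astype(int).tolist())
```

```text
[ 0.45252295 -0.23229128  0.13623501] [-15.46906704  -4.45344126   3.70382537] 0.014820167222464799 29.436273872852325
0.1841677516588073 0.4934549550692714
[[4, -7], [8, -13], [12, -19], [17, -25], [22, -31], [27, -37], [32, -42], [37, -47], [43, -52], [49, -57], [55, -62], [61, -66]]
[[6, -4], [13, -8], [20, -11], [27, -14], [34, -17], [41, -20], [48, -22], [56, -24], [63, -25], [70, -27], [78, -28], [85, -28]]
```

servo_tool(steps=[[0, 4, -7, 0, 10], [0, 8, -13, 0, 10], [0, 12, -19, 0, 10], [0, 17, -25, 0, 10], [0, 22, -31, 0, 10], [0, 27, -37, 0, 10], [0, 32, -42, 0, 10], [0, 37, -47, 0, 10], [0, 43, -52, 0, 10], [0, 49, -57, 0, 10], [0, 55, -62, 0, 10], [0, 61, -66, 0, 10]])

```text
clock: 11.78
tool_pos: [0.5145, -0.2271, 0.2062]
ee_rot: [0.677, 0.736, -0.001, 0.0]
ft_force: [-10.3, 3.7, 16.3]
width: 0.0147
gripper_force: 30.2
```

Run:
```python
from h import *
s=env.get_state(); print(s["ft_force"],s["width"],s["gripper_force"])
h=np.array([.614,-.217,.066]); p=np.array(s["tool_pos"])+[0,0,.017]; d=p-h; x=-(d[0]*.9962+d[1]*.0872); print(x,d[2],np.hypot(x,d[2]),np.arctan2(d[2],x))
```

```text
[-10.25453342   3.6507077   16.25452999] 0.01469125542884992 30.190165042877197
0.10000334106868636 0.15723504034392183 0.1863424968622422 1.0043175737212011
```

servo_tool(steps=[[0, 6, -5, 0, 10], [0, 13, -9, 0, 10], [0, 20, -12, 0, 10], [0, 27, -16, 0, 10], [0, 34, -19, 0, 10], [0, 41, -22, 0, 10], [0, 48, -24, 0, 10], [0, 56, -26, 0, 10], [0, 63, -27, 0, 10], [0, 70, -29, 0, 10], [0, 77, -30, 0, 10], [0, 83, -30, 0, 10]])

```text
clock: 12.78
tool_pos: [0.5995, -0.2195, 0.2327]
ee_rot: [0.677, 0.736, 0.0, 0.001]
ft_force: [-3.4, 0.5, 12.0]
width: 0.015
gripper_force: 32.5
```

Run:
```python
from h import *
s=env.get_state(); print(s["ft_force"],s["width"],s["gripper_force"])
h=np.array([.614,-.217,.066]); p=np.array(s["tool_pos"])+[0,0,.017]; d=p-h; x=-(d[0]*.9962+d[1]*.0872); print(x,d[2],np.hypot(x,d[2]),np.arctan2(d[2],x))
```

```text
[-3.4225896   0.47881033 12.04588843] 0.014970068361252881 32.52220809459686
0.014697564002545785 0.183705640480406 0.18429264969587125 1.4909603222844523
```

servo_tool(steps=[[0, 4, -0.5, 0, 10], [0, 8, -1, 0, 10], [0, 11, -1, 0, 10], [0, 13, -1, 0, 10], [0, 14, -1, 0, 10], [0, 14, -1, 0, 10], [0, 14, -1, 0, 10], [0, 14, -1, 0, 10], [0, 14, -1, 0, 10], [0, 14, -1, 0, 10]])

```text
clock: 13.62
tool_pos: [0.6127, -0.2183, 0.2329]
ee_rot: [0.677, 0.736, 0.0, 0.0]
ft_force: [-1.3, -1.5, 6.4]
width: 0.0147
gripper_force: 32.4
```

Run:
```python
from h import *
s=env.get_state(); print(s["tool_pos"],s["ft_force"],s["width"],s["gripper_force"])
ex=np.array([.9962,.0872,0]); ey=np.array([-.0872,.9962,0]); h=np.array([.614,-.217,.066])
d=np.array(s["tool_pos"])-h; print("tcp x",d@ex)
for n in("side","scene"):
    c=cam(n); save(c,n+"4.png"); v,u=np.mgrid[0:420:1,0:560:1]; uv=np.c_[u.ravel(),v.ravel()]
    P=depth(c,uv)-h; C=c["frame"].reshape(-1,3).astype(int); hs=cv2.cvtColor(c["frame"],cv2.COLOR_RGB2HSV).reshape(-1,3)
    X,Y,Z=P@ex,P@ey,P[:,2]
    k=(c["range_z"].ravel()>0)&(abs(X)<.06)&(abs(Y)<.095)&(Z>.0)&(Z<.2)
    w=k&(hs[:,1]<40)&(hs[:,2]>90)
    red=k&((hs[:,0]<5)|(hs[:,0]>174))&(hs[:,1]>150)
    print(n,w.sum(),red.sum(),"red xyz",np.median(X[red]) if red.any() else 0, np.median(Z[red]) if red.any() else 0)
    for a in np.arange(.02,.2,.02):
        q=w&(abs(Z-a)<.01); 
        if q.sum(): print(round(a,2),q.sum(),np.percentile(X[q],[5,25,50,75,95]).round(4))
```

```text
[ 0.61272848 -0.21829674  0.23285222] [-1.32806957 -1.4883926   6.40809913] 0.014683493892972839 32.404884696006775
tcp x -0.0013797658492169403
side 292 104 red xyz -0.0006815211578371661 0.1878505937515949
0.02 27 [-0.0131 -0.0066  0.0014  0.0098  0.0429]
0.04 29 [-0.0114 -0.0075  0.0005  0.007   0.0324]
0.06 27 [-0.0123 -0.0082 -0.0004  0.0061  0.0103]
0.08 31 [-0.013  -0.007  -0.0011  0.0056  0.0124]
0.1 32 [-0.014  -0.01   -0.0041  0.0054  0.0114]
0.12 56 [-0.0144 -0.0087  0.0022  0.0079  0.0112]
0.14 59 [-0.0139 -0.0115 -0.0004  0.0089  0.0123]
0.16 11 [-0.0051 -0.0033 -0.0015  0.0003  0.0023]
0.18 12 [-0.0134 -0.0129 -0.0054  0.0039  0.0116]
scene 1373 141 red xyz 0.0005099755835610177 0.18760219403259587
0.02 128 [-0.0035  0.0078  0.013   0.0139  0.0405]
0.04 160 [0.0032 0.0117 0.013  0.0135 0.0149]
0.06 140 [-0.0009  0.0114  0.0127  0.0133  0.0144]
0.08 165 [0.0007 0.0115 0.0126 0.0134 0.0142]
0.1 165 [0.0014 0.0113 0.0127 0.0133 0.0142]
0.12 261 [-0.0103  0.002   0.0112  0.0127  0.0138]
0.14 269 [-0.0106 -0.003   0.0023  0.0063  0.0122]
0.16 33 [-0.0072 -0.0014  0.003   0.0047  0.0065]
0.18 28 [-0.0188 -0.0011  0.0085  0.0122  0.0193]
```

View pics/side4.png

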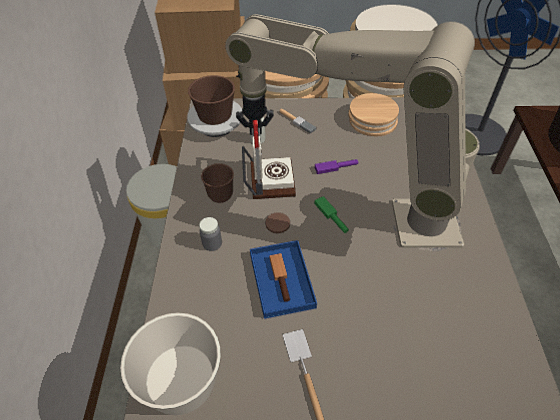

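The side view shows the leaf upright at (258,165) with the red bar gripped at (256,135), and the paddle in the tray at (281,277). The slab face is plumb to within about 0.01 rad.

```bash
python3 -c "
from workcell import env
print(env.job_done())"
```

```text
the job is handed in; nothing more can be done
None
```

The job is handed in with the paddle flat in the blue tray and the leaf gripped upright, measured within about 0.01 rad of vertical; the hand-in returned no verdict.

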